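# Pack the colour-capped ball cages of a press die into the divided crate

## Robot

A 7-joint arm with a two-finger parallel gripper is mounted at the origin on the work surface. World frame = base frame: x ahead of the robot, y to its left, z up, the work surface at z = 0. Lengths are in m, angles in rad, forces in N, time in s.
With the tool pointing down it reaches from about 0.4 to 0.85 m from the base axis. Payload 4.5 kg.
Tool frame: the origin (TCP) lies midway between the tips of the shut fingers; the grasp point (between the pads) lies 19 mm behind it; z points along the fingers, y is the line along which they close (so a half turn about z gives the same grasp; the last joint's range is limited). The gripper opens to 88 mm and grips with 3 to 60 N. Pads are 18 mm wide; open, the fingers measure 123 mm over their backs; the gripper's body (75 mm by 187 mm) begins 45 mm behind the grasp point.
Start: joints at [-1.203, 0.689, -0.195, 1.565, 0.157, 0.902, -0.215], TCP at [0.205, 0.591, 0.239] pointing down, gripper open.
Joint ranges: [-3.01, 3.01], [-0.46, 2.08], [-1.47, 1.51], [0.13, 2.56], [-1, 4.14], [0.04, 2.09], [-2.66, 2.66]. Speed limits (rad/s): [2.57, 2.57, 3.14, 3.14, 3.14, 3.14, 3.14].

## Interface

Orientations are given as a unit quaternion [x, y, z, w].
In Python, from plant import r gives the robot as it stands.
- The arm moves only by the tool move_arm, never from a script. Its argument "targets" is a list that holds one entry, the list of rows, each a list of 7 numbers: the opening, from 0 (shut) to 1 (fully open), then the shift along the tool's x, y, z in mm, then the turn, a rotation vector about the tool's x, y, z in degrees. In form: [[[claw, dx, dy, dz, ax, ay, az], ...]]. A call has 1 to 10 rows; each row is the pose to reach, as a shift and turn from the pose commanded when the call began, along the tool's axes at that moment; what a row does not reach only later rows make up. A row lasts 1/8 s, in which the tool goes at most 62.5 mm and 10.7 degrees, less where a joint would pass 70% of its speed; a pose out of reach is approached as far as the arm can. A call with a gripper value outside its range is refused whole. The fingers move at their own pace and stop on an object; "newtons" is the grip in N (left out, the last holds). Time passes only in rows, so rows that repeat a pose let the fingers close. It gives the time, the measured TCP pose, the force, the opening and the grip force at its end, in the units of the state.
- r.get_state(): the state, without advancing time (a new reading comes with each control period).
- r.snapshot(name): name is "side" or "top" or "wrist"; returns the picture (400x640x3 uint8, red, green, blue); there is no depth.
- r.camera_info(name): a dict with "fx", "fy", "cx", "cy" (pixels), "k1" (the pictures are not rectified: a ray, as slopes to the right and down, at radius r is drawn at 1 + k1 r^2 times it, then the intrinsics apply), "R" (3x3) and "t" (3): a world point X has camera coordinates R X + t. Camera axes: x right, y down, z forward; pixel columns grow to the right and rows downward; lengths in m; the calibration is good to about 2 mm. A picture is of the moment at which its call begins: read the wrist's pose just before it. camera_info takes no time and is no camera call; for the wrist camera it gives the pose at the moment of the call.
- r.finish_job(): hands the job in; it is judged then, once.
The state is a dict: "clock": time; "q": joint angles; "qd": joint speeds; "joint_torque": joint torques, N m; "tool_pos": TCP position; "eef_rot": TCP orientation; "contact_force": force on the tool from outside, world axes, zero at the start; "moment": the same for the moment, N m; "opening": opening from 0.0 (shut) to 1.0 (fully open); "finger_force": force on a finger pad.
Only numpy, scipy, OpenCV 4.12 (cv2) and the standard library are available. Lean on these libraries where they do the work, as an engineer would, in place of code of your own. Each camera call takes 0.05 s, during which the arm holds its last target. There are 200 camera calls.

## Task

Pack the three colour-capped ball cages upright in the divided crate, each standing on the mat of its own colour: the red and the blue one come off the die's guide pillars, and the yellow one, which was left in the red one's cell, goes over to its own. Set them down gently rather than dropping them, and leave the black-capped cages, the steel bushes and everything else on the bench undisturbed.

Things in the scene. Friction and masses are not known exactly. Their poses are not given: they have to be found in the camera images.
- cage_red: cream tube studded with steel balls, diameter 40 (balls stand out 1), 85 tall, rigid, about 150 g, solid red end cap (top 8), bore 30 open below. Origin: centre of the foot; z up its axis. Starts loosely over one of the die's pillars, cap resting on the pillar's top, foot 73 and top 158 above the bench; free of it after 77 of straight lift.
- cage_blue: cream tube studded with steel balls, diameter 40 (balls stand out 1), 85 tall, rigid, about 150 g, solid blue end cap (top 8), bore 30 open below. Origin: centre of the foot; z up its axis. Starts loosely over one of the die's pillars, cap resting on the pillar's top, foot 73 and top 158 above the bench; free of it after 77 of straight lift.
- cage_yellow: cream tube studded with steel balls, diameter 40 (balls stand out 1), 85 tall, rigid, about 150 g, solid yellow end cap (top 8), bore 30 open below. Origin: centre of the foot; z up its axis. At the start it stands upright in the crate in the wrong cell, on the red mat, so the red cage's place is taken until it is moved.
- cage_plain_a: cream tube studded with steel balls, diameter 40 (balls stand out 1), 85 tall, rigid, about 150 g, solid black end cap (top 8), bore 30 open below. Origin: centre of the foot; z up its axis. Starts loosely over one of the die's pillars, cap resting on the pillar's top, foot 73 and top 158 above the bench; free of it after 77 of straight lift. It stays there.
- cage_plain_b: cream tube studded with steel balls, diameter 40 (balls stand out 1), 85 tall, rigid, about 150 g, solid black end cap (top 8), bore 30 open below. Origin: centre of the foot; z up its axis. Starts loosely over one of the die's pillars, cap resting on the pillar's top, foot 73 and top 158 above the bench; free of it after 77 of straight lift. It stays there.
- crate: grey divided crate, fixed, 141 (x) x 209 (y) x 42 high, walls and dividers 5 thick and as high as the rim, floor 5 thick: 2 x 3 square cells 63 wide inside, cell centres at x = -34, +34 and y = -68, 0, +68 in its frame. Origin: centre of its underside on the bench. Crate and die may swap sides
- mat_red: red square mat, 58 x 58 x 3, fixed on the floor of one crate cell, centred in it. Origin: centre of its underside, 5 above the bench; x and y along the crate's.
- mat_blue: blue square mat, 58 x 58 x 3, fixed on the floor of one crate cell, centred in it. Origin: centre of its underside, 5 above the bench; x and y along the crate's.
- mat_yellow: yellow square mat, 58 x 58 x 3, fixed on the floor of one crate cell, centred in it. Origin: centre of its underside, 5 above the bench; x and y along the crate's.
- die: press die set, fixed: steel base plate 180 (x) x 230 (y) x 30; four guide pillars of diameter 25 at x = +-65, y = +-85 in its frame, tops 150 above the bench, dark spring coils of diameter 33 round their feet up to 67; a low insert block 70 x 62 in the middle, up to 55. Origin: centre of the plate's underside on the bench
- stop0 (a point): centre of the top of a dark steel stop post of the die, fixed, diameter 28, its top 140 above the bench; its axis is 46 from the pillar next to it, so no finger fits between that pillar's cage and the post
- stop1 (a point): centre of the top of a dark steel stop post of the die, fixed, diameter 28, its top 140 above the bench; its axis is 46 from the pillar next to it, so no finger fits between that pillar's cage and the post
- stop2 (a point): centre of the top of a dark steel stop post of the die, fixed, diameter 28, its top 140 above the bench; its axis is 46 from the pillar next to it, so no finger fits between that pillar's cage and the post
- stop3 (a point): centre of the top of a dark steel stop post of the die, fixed, diameter 28, its top 140 above the bench; its axis is 46 from the pillar next to it, so no finger fits between that pillar's cage and the post
- bush_a: steel guide bush standing loose in a crate cell without a mat, 70 tall, body diameter 34, head (top 15) diameter 42, 300 g. Origin: centre of the foot, z up. It stays there
- bush_b: steel guide bush standing loose in a crate cell without a mat, 70 tall, body diameter 34, head (top 15) diameter 42, 300 g. Origin: centre of the foot, z up. It stays there
- bush_c: steel guide bush standing loose in a crate cell without a mat, 70 tall, body diameter 34, head (top 15) diameter 42, 300 g. Origin: centre of the foot, z up. It stays there
- oil_bottle: white oil bottle with a red cap standing between die and crate, diameter 40, 135 tall, 150 g, loose; leave alone. Origin: centre of the foot
- loupe: black magnifier loupe standing between die and crate, diameter 40, 45 tall, loose; leave alone. Origin: centre of the foot
- screwdriver: screwdriver lying between die and crate, near the robot, 200 long, red handle, loose; leave alone. Origin: middle of its length, on the bench
- hammer: brass-headed hammer lying beyond die and crate, 260 long, head 88 wide, loose; leave alone. Origin: middle of its length, on the bench
- gauge_stand: dial gauge on a blue block base 55 x 55 x 50 with a steel column, 220 tall, dial 70 along its x, loose, at the right edge; leave alone. Origin: centre of the base's underside
- block_case: wooden gauge-block case 90 x 150 x 40, loose, at the left edge; leave alone. Origin: centre of its underside
Mind the look-alikes: they are no part of the job. What is shaped like the cage_red but purple is not meant.

How it is judged:
By the outcome, as a careful person would: the job done as asked, in the order asked, and still so for the second after the job is handed in, with the robot touching nothing.
It also fails if it takes over 70 s, if anything falls off the work surface, if the arm or the gripper's body presses on something with over 40 N, if the wrist force passes 120 N, or if a joint passes its speed limit or range.

## Working session

There is one attempt and no reset: what is moved stays moved. The work goes in short steps, Python scripts to look and compute and a tool call to move; the robot and the scene stay as the last step left them, time stands still between calls to the robot, and variables do not carry over. Pictures are saved under pics/ and viewed, at most 11 in all, crops included, and the job is handed in when it is done.

Besides the shell and the picture viewer there is one more tool, called after "Call:" as name(argument=value, ...), one argument or row to a line, values as JSON. move_arm: Moves the arm, as the interface text tells. Its arguments: {"type":"object","properties":{"targets":{"type":"array","items":{"type":"array","items":{"type":"array","items":{"type":"number"}}}},"newtons":{"type":"number"}},"required":["targets"]}

```bash
mkdir -p pics; ls; cat > h.py <<'E'
import numpy as np, cv2, json
from plant import r
def snap(n,f):
    im=r.snapshot(n); cv2.imwrite('pics/'+f+'.png',im[:,:,::-1]); return im
def info(n):
    c=r.camera_info(n); return {k:(np.array(v) if k in'Rt' else v) for k,v in c.items()}
def ray(c,u,v):
    K=np.array([[c['fx'],0,c['cx']],[0,c['fy'],c['cy']],[0,0,1.]])
    p=cv2.undistortPoints(np.array([[[u,v]]],float),K,np.array([c['k1'],0,0,0.]))[0,0]
    # forward model check: cv2 k1 same form
    d=c['R'].T@np.array([p[0],p[1],1]); return -c['R'].T@c['t'],d
def onz(c,u,v,z):
    o,d=ray(c,u,v); return o+d*(z-o[2])/d[2]
def proj(c,X):
    p=c['R']@np.array(X)+c['t']; a,b=p[0]/p[2],p[1]/p[2]; s=1+c['k1']*(a*a+b*b)
    return np.array([c['fx']*a*s+c['cx'],c['fy']*b*s+c['cy']])
def tri(L):
    A=np.zeros((3,3));B=np.zeros(3)
    for c,u,v in L:
        o,d=ray(c,u,v); d=d/np.linalg.norm(d); P=np.eye(3)-np.outer(d,d); A+=P;B+=P@o
    return np.linalg.solve(A,B)
E
python3 - <<'E'
from h import *
for n in('top','side'):
    snap(n,n+'0'); c=info(n); print(n,c['fx'],c['k1'],(-c['R'].T@c['t']).round(3),c['R'].round(2).tolist())
print(r.get_state())
E
```

```text
pics
top 489.06996738236336 -0.06968184180118121 [0.193 0.024 1.904] [[-0.02, -1.0, 0.0], [-0.98, 0.02, -0.2], [0.2, -0.01, -0.98]]
side 444.2768684201309 -0.06954872005884777 [ 0.216 -0.772  1.167] [[0.91, -0.43, -0.01], [-0.33, -0.7, -0.64], [0.27, 0.58, -0.77]]
{'clock': 0.1, 'q': array([-1.20323498,  0.68990529, -0.19456051,  1.56622129,  0.15728163,
        0.90251138, -0.21508847]), 'qd': array([-8.73268345e-06, -1.57138050e-03, -1.06755993e-04, -3.90500698e-03,
        2.56778583e-04,  4.09697042e-05, -4.01346981e-04]), 'joint_torque': array([-3.47098714e-03, -5.28497493e+01, -1.27184920e+00, -1.53837347e+01,
       -5.26088127e-02,  1.89352191e-03,  5.44931891e-05]), 'tool_pos': array([0.20458049, 0.58997058, 0.23799303]), 'eef_rot': array([ 1.66055171e-01,  9.86116117e-01, -8.21416113e-04, -9.70727303e-05]), 'contact_force': array([ 0.0819918 , -0.17159165,  0.63285539]), 'moment': array([ 0.00045248,  0.04883315, -0.00172711]), 'finger_force': 0.0, 'opening': 0.9999361242239776}
```

View pics/top0.png

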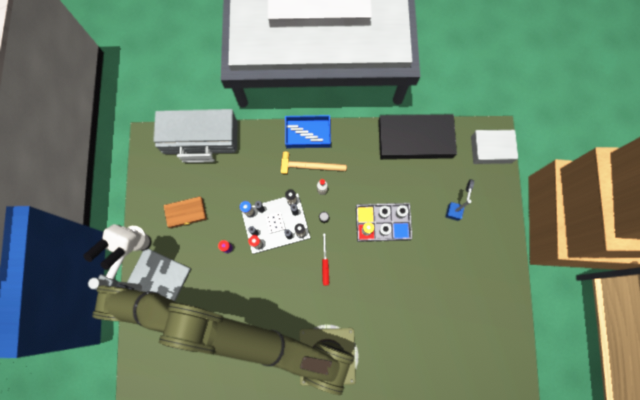

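View pics/side0.png

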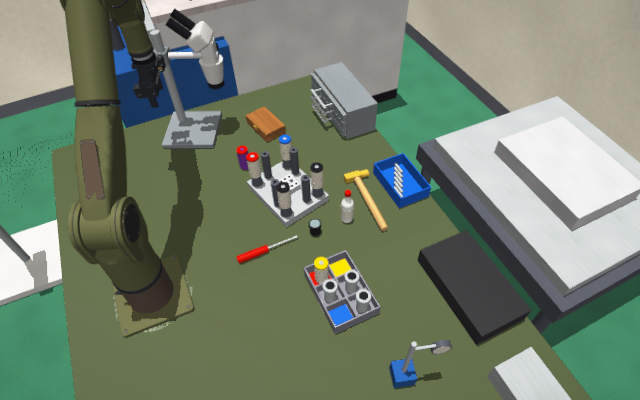

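The top view shows the die at about (275,222), with the blue cage at (246,207), the red at (254,242), black caps at (291,195) and (299,230), and stop posts beside them. The crate is at (384,222): yellow mat at (365,214), yellow cage at (367,228) on the red mat, blue mat at (401,230). The side view agrees: red (253,158), blue (285,141), yellow (321,264).

Candidates for the red cage:
- (254,242): cream tube with a red cap on a pillar. This is my choice.
- (224,246): purple look-alike standing on the bench.
- (323,183): the oil bottle's red cap.
- (325,270): the screwdriver handle.

I'll check this in a close crop and measure.

```bash
cat > m.py <<'E'
from h import *
T=cv2.imread('pics/top0.png');S=cv2.imread('pics/side0.png')
a=cv2.resize(T[180:260,205:425],None,fx=3.6,fy=3.6,interpolation=cv2.INTER_CUBIC)
b=cv2.resize(S[130:335,230:390],None,fx=1.8,fy=1.8,interpolation=cv2.INTER_CUBIC)
b=S[125:225,230:380];b=cv2.resize(b,None,fx=2.9,fy=2.9,interpolation=cv2.INTER_CUBIC)
H=np.zeros((600,800,3),np.uint8);H[:a.shape[0],:a.shape[1]]=a;H[300:300+b.shape[0],:b.shape[1]]=b[:300]
c=cv2.resize(S[245:335,295:385],None,fx=3.2,fy=3.2,interpolation=cv2.INTER_CUBIC);H[300:588,450:738]=c
cv2.imwrite('pics/crop0.png',H)
def blobs(I,roi):
    h=cv2.cvtColor(I,cv2.COLOR_BGR2HSV)
    for nm,rs in dict(red=[((0,150,90),(7,255,255)),((174,150,90),(180,255,255))],blue=[((100,150,80),(125,255,255))],yellow=[((22,150,110),(35,255,255))],crim=[((140,80,40),(173,255,255))]).items():
        m=sum(cv2.inRange(h,*x) for x in rs)
        n,l,st,ce=cv2.connectedComponentsWithStats(m)
        for i in range(1,n):
            x0,y0,x1,y1=roi
            if st[i,4]>=12 and x0<ce[i][0]<x1 and y0<ce[i][1]<y1: print(nm,st[i].tolist(),ce[i].round(1))
print('top');blobs(T,(205,180,425,260));print('side');blobs(S,(230,125,390,335))
E
python3 m.py
```

```text
top
red [320, 179, 5, 6, 21] [321.9 181.1]
red [359, 225, 15, 14, 84] [364.6 233.5]
red [248, 234, 12, 12, 71] [253.7 240.3]
red [218, 240, 11, 11, 83] [223.2 245.2]
blue [240, 202, 11, 10, 66] [245.1 206.4]
blue [394, 224, 14, 14, 176] [400.8 230.1]
yellow [359, 207, 13, 13, 146] [364.7 213.8]
yellow [363, 224, 5, 9, 16] [364.7 228.2]
crim [221, 243, 5, 5, 15] [223.2 245.2]
crim [224, 244, 8, 9, 23] [228.4 248.1]
side
red [236, 145, 12, 10, 72] [241.5 149.7]
red [246, 152, 13, 10, 91] [252.  156.6]
red [345, 190, 6, 7, 39] [347.4 192.9]
red [237, 245, 32, 18, 265] [252.2 253.6]
red [309, 271, 10, 14, 58] [313.  277.5]
blue [279, 135, 12, 9, 77] [284.5 138.8]
blue [329, 304, 24, 22, 298] [340.1 314.4]
yellow [344, 169, 25, 10, 141] [356.1 173.6]
yellow [314, 256, 15, 14, 139] [320.6 262.7]
yellow [329, 258, 22, 18, 226] [339.7 266.8]
crim [243, 152, 5, 10, 17] [245.5 155.4]
```

View pics/crop0.png

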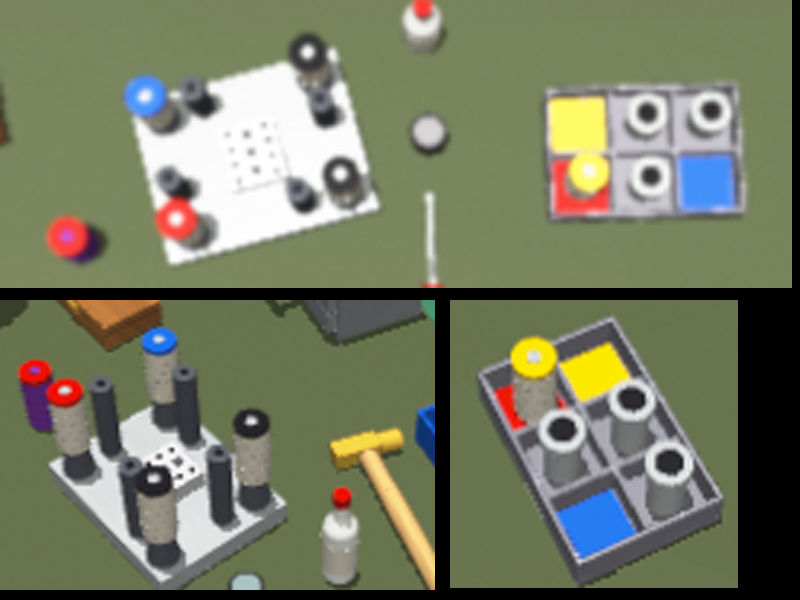

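The crop confirms the choice. The red cage (cream tube, red cap) stands on the near-left pillar, and the purple tube is the one standing off the die. Each cage has a dark post beside it. The crate holds the yellow cage on the red mat, three bushes and the free blue and yellow mats. Next I triangulate.

```bash
cat >> h.py <<'E'
from scipy.spatial.transform import Rotation as Ro
def tool(st=None):
    st=st or r.get_state(); return Ro.from_quat(st['eef_rot']),np.array(st['tool_pos'])
def go(P,closedir=None,st=None):
    """shift mm along the tool axes and turn (deg) to reach TCP P, pointing down, closing line along closedir (world xy)"""
    R,p=tool(st); d=R.inv().apply(np.array(P)-p)*1e3
    if closedir is None: return d.round(1)
    z=np.array([0,0,-1.]);y=np.array([*closedir,0.])/np.hypot(*closedir)
    best=[]
    for s in(1,-1):
        M=Ro.from_matrix(np.c_[np.cross(s*y,z),s*y,z]); best.append((R.inv()*M).as_rotvec(True).round(1))
    return d.round(1),best
E
python3 - <<'E'
from h import *
t,s=info('top'),info('side')
for n,a,b in [('blue',(245.6,206.7),(284.8,138.8)),('red',(254.2,240.8),(252.8,156.4)),('yel',(368.3,228.1),(320.9,262.8))]:
    X=tri([(t,*a),(s,*b)]); print(n,X.round(4),[ (proj(c,X)-q).round(1) for c,q in((t,a),(s,b))], onz(t,*a,.158 if n!='yel' else .093).round(3))
f=lambda x,y:(x/3.6+205,y/3.6+180)
for n,q,z in [('postblue',(193,80),.14),('postred',(172,170),.14),('post3',(321,100),.14),('post4',(298,186),.14),('blkfar',(307,50),.158),('blknear',(341,172),.158),('matY',(578,125),.008),('matB',(707,182),.008),('bush1',(648,112),.075),('bush2',(712,108),.075),('bush3',(651,175),.075),('purple',(70,237),.085),('bottle',(422,8),.135),('c00',(548,88),.042),('c01',(737,85),.042),('c11',(745,213),.042),('c10',(550,219),.042)]:
    print(n,onz(t,*f(*q),z).round(3))
my=onz(t,364.7,213.8,.008);print(tri([(t,364.7,213.8),(s,339.7,266.8)]),tri([(t,400.8,230.1),(s,340.1,314.4)]))
print(go([.55,.0,.3],(1,0)))
c=info('wrist');print(c['fx'],c['fy'],c['cx'],c['cy'],c['k1'])
R,p=tool();print('cam in tool',R.inv().apply(-c['R'].T@c['t']-p), (c['R']@R.as_matrix()).round(2))
E
```

```text
blue [0.5489 0.2871 0.1549] [array([ 0.1, -0.5]), array([-0.6,  0.2])] [0.546 0.287 0.158]
red [0.424  0.255  0.1545] [array([ 0.1, -0.8]), array([-0.9,  0.3])] [0.421 0.255 0.158]
yel [ 0.472  -0.1647  0.0895] [array([ 0.1, -0.8]), array([-1. ,  0.4])] [ 0.469 -0.164  0.093]
postblue [0.566 0.242 0.14 ]
postred [0.473 0.263 0.14 ]
post3 [0.542 0.111 0.14 ]
post4 [0.454 0.135 0.14 ]
blkfar [0.591 0.124 0.158]
blknear [0.465 0.09  0.158]
matY [ 0.535 -0.164  0.008]
matB [ 0.469 -0.302  0.008]
bush1 [ 0.535 -0.232  0.075]
bush2 [ 0.538 -0.3    0.075]
bush3 [ 0.468 -0.232  0.075]
purple [0.413 0.376 0.085]
bottle [0.638 0.005 0.135]
c00 [ 0.57  -0.13   0.042]
c01 [ 0.569 -0.335  0.042]
c11 [ 0.43  -0.336  0.042]
c10 [ 0.428 -0.127  0.042]
[ 0.53755025 -0.16004946  0.01576694] [ 0.47014185 -0.29873302  0.01745387]
(array([-519.6, -444.4,  -61.2]), [array([-0.1,  0.1, 70.9]), array([-1.000e-01, -1.000e-01, -1.091e+02])])
319.80472374343435 319.80472374343435 317.1338646940033 194.28343311212225 -0.0495445282232301
cam in tool [ 0.06875728  0.00116711 -0.14460046] [[ 0.    1.    0.  ]
 [-0.96  0.   -0.27]
 [-0.27 -0.    0.96]]
```

Call:
move_arm(
  targets=[
    [[1,-374,-209,-142,0,0,71],[1,-374,-209,-142,0,0,71],[1,-374,-209,-142,0,0,71],[1,-374,-209,-142,0,0,71],[1,-374,-209,-142,0,0,71],[1,-374,-209,-142,0,0,71],[1,-374,-209,-142,0,0,71],[1,-374,-209,-142,0,0,71],[1,-374,-209,-142,0,0,71],[1,-374,-209,-142,0,0,71]],
  ],
)

```text
clock: 1.35
tool_pos: [0.4879, 0.2724, 0.3798]
eef_rot: [0.707, 0.708, -0.001, -0.001]
contact_force: [0.4, 0.4, 0.0]
opening: 1.001
finger_force: 0.0
```

```bash
cat >> h.py <<'E'
import pickle
def wsnap(f):
    c=info('wrist'); snap('wrist',f); pickle.dump(c,open('pics/'+f+'.pkl','wb')); return c
E
python3 -c "
from h import *
c=wsnap('w1')
for X in [(.546,.287,.158),(.421,.255,.158),(.566,.242,.14),(.473,.263,.14)]: print(proj(c,X))"
```

```text
[366.91836698 154.40156739]
[259.76655651 181.16497694]
[379.27465336 188.24187314]
[304.38085396 171.46769183]
```

View pics/w1.png

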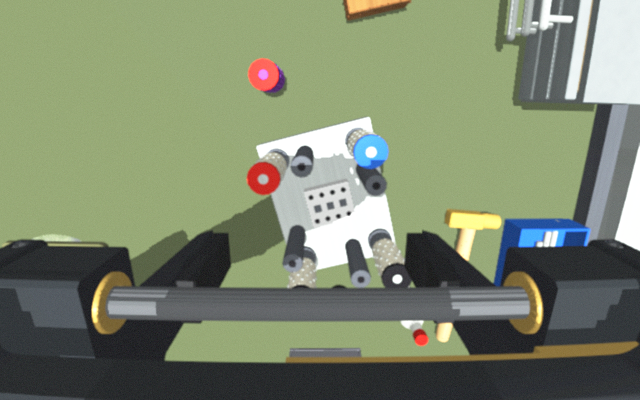

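Call:
move_arm(
  targets=[
    [[0.8,-100,0,0,0,0,0],[0.8,-100,0,0,0,0,0],[0.8,-100,0,0,0,0,0],[0.8,-100,0,0,0,0,0]],
  ],
)

```text
clock: 1.9
tool_pos: [0.4888, 0.1727, 0.3805]
eef_rot: [0.707, 0.707, 0.0, -0.001]
contact_force: [-1.1, 1.2, -0.5]
opening: 0.802
finger_force: 0.0
```

In the wrist view, the red cap is at (264,179) with its post at (302,160). The blue cap is at (371,152) with its post at (374,181). The purple look-alike is at (265,74).

```bash
cat >> h.py <<'E'
HS=dict(red=[((0,150,70),(8,255,255)),((174,150,70),(180,255,255))],blue=[((98,140,80),(125,255,255))],yellow=[((22,140,110),(35,255,255))])
def caps(f,col,amin=80):
    h=cv2.cvtColor(cv2.imread('pics/'+f+'.png'),cv2.COLOR_BGR2HSV); m=sum(cv2.inRange(h,*x) for x in HS[col])
    out=[]
    for k in cv2.findContours(m,cv2.RETR_EXTERNAL,cv2.CHAIN_APPROX_NONE)[0]:
        if cv2.contourArea(k)>amin:
            (x,y),q=cv2.minEnclosingCircle(k); (ex,ey),ax,_=cv2.fitEllipse(k); out.append([round(v,1) for v in(x,y,q,ex,ey,*ax)])
    return out
def load(f): return pickle.load(open('pics/'+f+'.pkl','rb'))
E
python3 - <<'E'
from h import *
c2=wsnap('w2');c1=load('w1')
for col in('red','blue'):
    a=caps('w1',col);b=caps('w2',col);print(col,a,b)
    g={'red':(.421,.255,.158),'blue':(.546,.287,.158)}[col]
    n=lambda L,c:min(L,key=lambda v:np.hypot(*(np.array(v[:2])-proj(c,g))))
    A=n(a,c1);B=n(b,c2)
    print(A,B,tri([(c1,*A[3:5]),(c2,*B[3:5])]).round(4),onz(c1,*A[3:5],.158).round(4),onz(c2,*B[3:5],.158).round(4))
for q in((302,160),(374,181)):print('post',onz(c1,*q,.14).round(3))
E
```

```text
red [[420.3, 337.3, 8.2, 420.3, 337.5, 12.6, 16.4], [262.9, 177.9, 16.4, 262.9, 178.1, 31.1, 32.0], [263.5, 74.1, 16.1, 263.1, 74.2, 29.5, 31.6]] [[198.5, 247.0, 10.4, 196.6, 246.5, 11.6, 19.7], [257.8, 90.8, 18.9, 258.0, 90.7, 34.9, 36.9], [259.5, 0.0, 13.5, 259.6, 3.5, 8.6, 28.5]]
[262.9, 177.9, 16.4, 262.9, 178.1, 31.1, 32.0] [257.8, 90.8, 18.9, 258.0, 90.7, 34.9, 36.9] [0.4242 0.2579 0.1543] [0.4249 0.2587 0.158 ] [0.4248 0.2577 0.158 ]
blue [[541.5, 256.5, 54.9, 538.5, 253.9, 74.1, 91.1], [370.5, 152.0, 17.5, 370.3, 151.4, 32.6, 33.7]] [[551.0, 208.0, 63.6, 551.9, 207.5, 91.3, 103.6], [372.6, 60.0, 19.5, 372.9, 60.0, 35.5, 38.2]]
[370.5, 152.0, 17.5, 370.3, 151.4, 32.6, 33.7] [372.6, 60.0, 19.5, 372.9, 60.0, 35.5, 38.2] [0.5503 0.29   0.1549] [0.5497 0.2905 0.158 ] [0.5498 0.2897 0.158 ]
post [0.47  0.277 0.14 ]
post [0.559 0.251 0.14 ]
```

Call:
move_arm(
  targets=[
    [[0.7,-300,-10,20,0,0,0],[0.7,-300,-10,20,0,0,0],[0.7,-300,-10,20,0,0,0],[0.7,-300,-10,20,0,0,0],[0.7,-300,-10,20,0,0,0],[0.7,-300,-10,20,0,0,0],[0.7,-300,-10,20,0,0,0]],
  ],
)

```text
clock: 2.82
tool_pos: [0.4795, -0.1274, 0.3604]
eef_rot: [0.707, 0.707, 0.0, -0.001]
contact_force: [-0.9, 1.6, 0.2]
opening: 0.7
finger_force: 0.0
```

```bash
python3 -c "
from h import *
c=wsnap('w3')
for col in HS: print(col,caps('w3',col))"
```

```text
red [[310.1, 172.5, 23.1, 311.1, 175.0, 37.9, 40.9], [204.0, 65.0, 35.5, 203.3, 64.6, 18.7, 86.7], [464.5, 45.5, 11.3, 465.1, 45.7, 17.4, 21.6]]
blue [[350.5, 351.9, 16.8, 349.6, 348.0, 17.1, 36.2], [311.5, 253.0, 19.0, 311.7, 253.4, 26.4, 37.0], [589.0, 44.0, 66.6, 594.5, 47.0, 99.1, 110.0]]
yellow [[312.8, 186.4, 14.6, 312.8, 186.2, 27.9, 28.3], [353.5, 173.0, 23.7, 353.4, 172.9, 37.5, 41.0]]
```

View pics/w3.png

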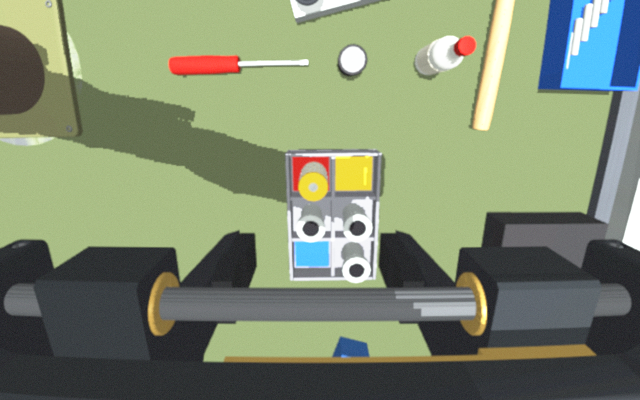

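Call:
move_arm(
  targets=[
    [[0.7,-60,0,40,0,0,0],[0.7,-60,0,40,0,0,0],[0.7,-60,0,40,0,0,0]],
  ],
)

```text
clock: 3.25
tool_pos: [0.4791, -0.188, 0.3204]
eef_rot: [0.707, 0.707, 0.0, -0.001]
contact_force: [0.9, -0.6, -0.2]
opening: 0.702
finger_force: 0.0
```

The crate rim corners are at about (289,151), (380,152), (377,279) and (291,279). The yellow cap is at (313,186), the yellow mat at (353,173) and the blue mat at (312,253).

```bash
python3 - <<'E'
from h import *
c4=wsnap('w4');c3=load('w3')
for col in('yellow','blue','red'):print(col,caps('w4',col))
Y=caps('w4','yellow');
a=min(caps('w3','yellow'),key=lambda v:v[2]); 
g=onz(c3,*a[3:5],.091)
b=min(Y,key=lambda v:np.hypot(*(np.array(v[:2])-proj(c4,g))))
print('cap',g.round(4),tri([(c3,*a[3:5]),(c4,*b[3:5])]).round(4),onz(c4,*b[3:5],.091).round(4))
for n,q in dict(TL=(289,151),TR=(380,152),BR=(377,279),BL=(291,279)).items(): print(n,onz(c3,*q,.042).round(4))
m=max(caps('w3','yellow'),key=lambda v:v[2]);print('matY',m,onz(c3,*m[:2],.008).round(4))
# mat by minAreaRect in both
for f,c in(('w3',c3),('w4',c4)):
    h=cv2.cvtColor(cv2.imread(f'pics/{f}.png'),cv2.COLOR_BGR2HSV)
    for col,g in(('yellow',(.535,-.164,.008)),('blue',(.467,-.3,.008))):
        mk=cv2.inRange(h,*HS[col][0]);k=min((k for k in cv2.findContours(mk,0,1)[0] if cv2.contourArea(k)>150),key=lambda k:np.hypot(*(k.reshape(-1,2).mean(0)-proj(c,g))))
        rr=cv2.minAreaRect(k);print(f,col,rr,onz(c,*rr[0],.008).round(4))
E
```

```text
yellow []
blue [[355.1, 343.9, 22.4, 354.3, 342.2, 31.4, 42.9], [312.0, 227.4, 22.4, 312.0, 227.8, 32.7, 42.1], [602.6, 22.5, 42.8, 604.1, 22.1, 48.9, 89.4]]
red [[310.0, 136.0, 26.9, 313.8, 142.5, 44.9, 57.9], [190.0, 13.0, 40.4, 189.8, 11.8, 22.8, 96.3]]Traceback (most recent call last):
  File "<stdin>", line 7, in <module>
ValueError: min() iterable argument is empty
```

```bash
sed -i 's/yellow=\[((22,140,110),(35,255,255))\]/yellow=[((18,130,100),(40,255,255))]/' h.py; cat > m2.py <<'E'
from h import *
c4=load('w4');c3=load('w3')
for f,c in(('w3',c3),('w4',c4)):
    h=cv2.cvtColor(cv2.imread(f'pics/{f}.png'),cv2.COLOR_BGR2HSV);u,v=proj(c,(.469,-.17,.091)).astype(int);print(f,u,v,h[v+8,u],h[v,u+9])
    u,v=proj(c,(.535,-.164,.008)).astype(int);print('mat',u,v,h[v,u])
    for col,g in(('yellow',(.535,-.164,.008)),('blue',(.467,-.3,.008)),('yellow',(.469,-.164,.093))):
        mk=cv2.inRange(h,*HS[col][0]);L=[k for k in cv2.findContours(mk,0,1)[0] if cv2.contourArea(k)>150]
        if not L: continue
        k=min(L,key=lambda k:np.hypot(*(k.reshape(-1,2).mean(0)-proj(c,g))))
        rr=cv2.minAreaRect(k);print(f,col,np.round(rr[0],1),np.round(rr[1],1),rr[2],onz(c,*rr[0],g[2]).round(4))
for n,q in dict(TL=(289,151),TR=(380,152),BR=(377,279),BL=(291,279)).items(): print(n,onz(c3,*q,.042).round(4))
E
python3 m2.py
```

```text
w3 308 191 [ 27 176 241] [ 27 193 242]
mat 351 174 [ 27 194 241]
w3 yellow [353.5 173. ] [34. 35.] 90.0 [ 0.5384 -0.1623  0.008 ]
w3 blue [311.5 253.5] [23. 31.] 90.0 [ 0.4712 -0.3025  0.008 ]
w3 yellow [312.5 186. ] [28. 29.] 90.0 [ 0.4746 -0.1619  0.093 ]
w4 307 150 [ 29 185 255] [ 30  67 255]
mat 355 138 [ 30 122 255]
w4 yellow [360.6 145.7] [22.  31.7] 87.39744567871094 [ 0.5421 -0.1747  0.008 ]
w4 blue [312. 228.] [28. 36.] 90.0 [ 0.4721 -0.3004  0.008 ]
w4 yellow [311.1 151.2] [34.8 20. ] 12.72435474395752 [ 0.4732 -0.1705  0.093 ]
TL [ 0.4399 -0.1226  0.042 ]
TR [ 0.5721 -0.1238  0.042 ]
BR [ 0.5788 -0.3317  0.042 ]
BL [ 0.4382 -0.3317  0.042 ]
```

View pics/w4.png

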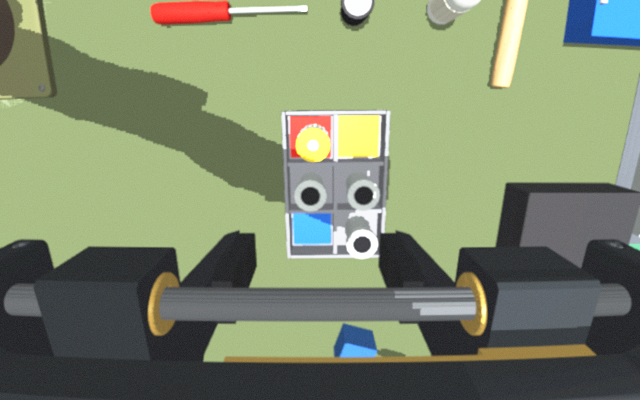

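Closer view: the yellow cap is at (313,145), the yellow mat at (359,137), and the rim corners are at (284,112), (387,112), (385,256) and (288,257).

```bash
python3 - <<'E'
from h import *
c4=load('w4');c3=load('w3')
X=tri([(c3,312.8,186.2),(c4,313,145)]);print('cap',X.round(4),onz(c4,313,145,.093).round(4))
Q=[onz(c4,*q,.042).round(4) for q in((284,112),(387,112),(385,256),(288,257))];print(Q,np.mean(Q,0))
print('matY',tri([(c3,353.5,173),(c4,359,136.5)]).round(4),onz(c4,359,136.5,.008).round(4))
print('matB',tri([(c3,311.5,253.5),(c4,312,228)]).round(4))
print(go([X[0],X[1],.056]),r.get_state()['tool_pos'])
E
```

```text
cap [ 0.4751 -0.1643  0.085 ] [ 0.4754 -0.1633  0.093 ]
[array([ 0.4375, -0.1271,  0.042 ]), array([ 0.5701, -0.127 ,  0.042 ]), array([ 0.5791, -0.3308,  0.042 ]), array([ 0.4375, -0.3322,  0.042 ])] [ 0.50605  -0.229275  0.042   ]
matY [ 0.5382 -0.1611  0.0138] [ 0.5394 -0.1617  0.008 ]
matB [ 0.4721 -0.2914  0.0304]
[ 22.8  -4.5 264.9] [ 0.47944919 -0.18744385  0.32089308]
```

Call:
move_arm(
  targets=[
    [[0.7,24,-4,60,0,0,0],[0.7,24,-4,120,0,0,0],[0.7,24,-4,180,0,0,0],[0.7,24,-4,215,0,0,0],[0.7,24,-4,240,0,0,0],[0.7,24,-4,265,0,0,0],[0.7,24,-4,265,0,0,0]],
  ],
)

```text
clock: 4.18
tool_pos: [0.4752, -0.1632, 0.0551]
eef_rot: [0.707, 0.707, 0.0, -0.001]
contact_force: [-0.1, 0.9, 0.8]
opening: 0.706
finger_force: 0.0
```

Call:
move_arm(
  newtons=15,
  targets=[
    [[0.3,0,0,0,0,0,0],[0.3,0,0,0,0,0,0],[0.3,0,0,0,0,0,0],[0.3,0,0,0,0,0,0],[0.3,0,0,0,0,0,0]],
  ],
)

```text
clock: 4.8
tool_pos: [0.4751, -0.1655, 0.0566]
eef_rot: [0.708, 0.706, 0.0, 0.001]
contact_force: [-0.1, 0.4, 7.6]
opening: 0.454
finger_force: 14.9
```

Call:
move_arm(
  newtons=25,
  targets=[
    [[0.3,0,0,0,0,0,0],[0.3,0,0,-15,0,0,0],[0.3,0,0,-40,0,0,0],[0.3,0,0,-70,0,0,0],[0.3,0,0,-70,0,0,0],[0.3,2,30,-70,0,0,0],[0.3,2,65,-70,0,0,0],[0.3,2,65,-70,0,0,0]],
  ],
)

```text
clock: 5.8
tool_pos: [0.5424, -0.1628, 0.1252]
eef_rot: [0.707, 0.707, 0.001, 0.001]
contact_force: [-0.4, 0.7, -1.0]
opening: 0.449
finger_force: 24.9
```

```bash
python3 -c "
from h import *
c=wsnap('w5')
R,p=tool();print(p,r.get_state()['opening'],r.get_state()['contact_force'])
im=cv2.imread('pics/w5.png');cv2.imwrite('pics/w5c.png',im)
print(proj(c,(.505,-.127,.042)),proj(c,(.572,-.127,.042)))"
```

```text
[ 0.53986502 -0.16308197  0.12496717] 0.446327311013214 [-0.99815324  0.45038795 -1.41750098]
[262.67601206 154.29195927] [356.20849771 154.24514857]
```

View pics/w5.png

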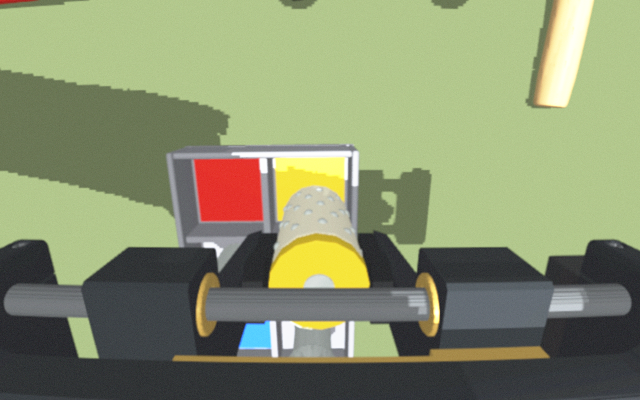

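The yellow cage is held upright over its cell. The red mat is at (228,190), spanning u 195-263 and v 159-222. The yellow mat spans u 277-345 with its top edge at v=158.

```bash
python3 - <<'E'
from h import *
c=load('w5')
print('R',[onz(c,*q,.008).round(4) for q in((195,190),(263,190),(228,159),(228,222))])
print('Y',[onz(c,*q,.008).round(4) for q in((277,180),(345,180),(311,158))])
print('rim',[onz(c,*q,.042).round(4) for q in((170,155),(357,152),(260,149))])
E
```

```text
R [array([ 0.4399, -0.1626,  0.008 ]), array([ 0.4981, -0.1627,  0.008 ]), array([ 0.4702, -0.136 ,  0.008 ]), array([ 0.466 , -0.1917,  0.008 ])]
Y [array([ 0.5103, -0.154 ,  0.008 ]), array([ 0.5675, -0.154 ,  0.008 ]), array([ 0.539 , -0.1353,  0.008 ])]
rim [array([ 0.4377, -0.1272,  0.042 ]), array([ 0.5725, -0.1254,  0.042 ]), array([ 0.5033, -0.1232,  0.042 ])]
```

Call:
move_arm(
  targets=[
    [[0.3,0,0,30,0,0,0],[0.3,0,0,50,0,0,0],[0.3,0,0,58,0,0,0],[0.3,0,0,63,0,0,0],[0.3,0,0,66,0,0,0],[0.3,0,0,68,0,0,0],[0.3,0,0,69,0,0,0],[0.3,0,0,69,0,0,0]],
  ],
)

```text
clock: 6.85
tool_pos: [0.5399, -0.1636, 0.0569]
eef_rot: [0.708, 0.706, 0.0, 0.0]
contact_force: [0.3, -0.1, -1.4]
opening: 0.454
finger_force: 24.9
```

Call:
move_arm(
  targets=[
    [[0.3,0,0,0.7,0,0,0],[0.3,0,0,1.4,0,0,0],[0.3,0,0,1.4,0,0,0]],
  ],
)

```text
clock: 7.22
tool_pos: [0.5399, -0.1638, 0.0567]
eef_rot: [0.708, 0.706, 0.0, 0.0]
contact_force: [-3.0, 0.5, 10.0]
opening: 0.452
finger_force: 24.9
```

Call:
move_arm(
  targets=[
    [[0.62,0,0,0,0,0,0],[0.62,0,0,0,0,0,0],[0.62,0,0,0,0,0,0],[0.62,0,0,-15,0,0,0],[0.62,0,0,-50,0,0,0],[0.62,0,0,-110,0,0,0],[0.8,0,0,-170,0,0,0],[0.8,0,0,-190,0,0,0],[0.8,0,0,-190,0,0,0]],
  ],
)

```text
clock: 8.35
tool_pos: [0.5407, -0.1639, 0.2477]
eef_rot: [0.708, 0.706, 0.001, 0.002]
contact_force: [0.5, -0.3, -1.0]
opening: 0.798
finger_force: 0.0
```

```bash
python3 - <<'E'
from h import *
c=wsnap('w6');c1=load('w1');c2=load('w2')
u,v=proj(c,(.54,-.163,.093));print('expect',u,v,caps('w6','yellow'))
# post tops: dark discs; ask geometry: expected pixel in w2
for X in((.470,.277,.14),(.559,.251,.14)):print(proj(c1,X),proj(c2,X))
a=cv2.imread('pics/w1.png')[120:220,230:410];b=cv2.imread('pics/w2.png')[30:130,230:410]
d=cv2.imread('pics/w6.png')[80:280,180:440]
H=np.zeros((600,800,3),np.uint8)
for i,k in enumerate((a,b)):
    k=cv2.resize(k,None,fx=2.9,fy=2.9,interpolation=cv2.INTER_CUBIC);H[300*i:300*i+290,:522]=k
d=cv2.resize(d,(270,208));H[:208,525:795]=d
cv2.imwrite('pics/c6.png',H)
print(go([.4245,.258,.25],(-.38,.92)))
E
```

```text
expect 314.28414148778694 178.91004909853456 [[429.0, 357.0, 184.0, 467.8, 353.7, 11.1, 382.3], [488.0, 303.5, 31.8, 489.1, 303.4, 30.3, 59.9], [145.5, 303.5, 31.9, 145.5, 303.4, 30.8, 59.9], [312.7, 169.0, 27.2, 313.4, 172.8, 44.8, 49.0]]
[301.8085159  160.15030921] [299.74996919  73.63540299]
[374.0252588  181.18704471] [376.80487111  97.49673443]
(array([ 421.2, -116.1,   -4.2]), [array([ 0.000e+00,  1.000e-01, -1.126e+02]), array([ 0.1, -0. , 67.4])])
```

View pics/c6.png

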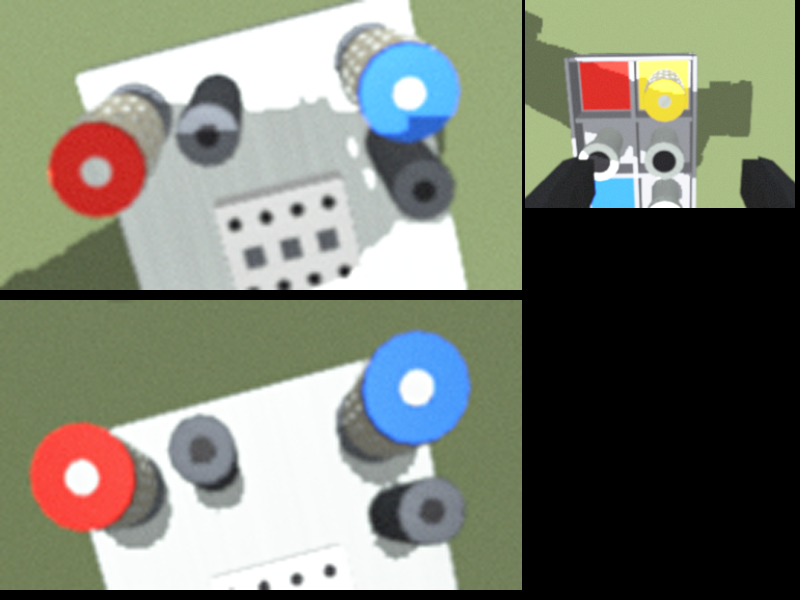

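Yellow stands on its own mat. The posts sit along the die axes (about 14° for red, -76° for blue), so I close at 104° for red and 14° for blue.

Call:
move_arm(
  targets=[
    [[0.75,421,-116,-5,0,0,-104],[0.75,421,-116,-5,0,0,-104],[0.75,421,-116,-5,0,0,-104],[0.75,421,-116,-5,0,0,-104],[0.75,421,-116,-5,0,0,-104],[0.75,421,-116,-5,0,0,-104],[0.75,421,-116,-5,0,0,-104],[0.75,421,-116,-5,0,0,-104],[0.75,421,-116,-5,0,0,-104],[0.75,421,-116,-5,0,0,-104]],
  ],
)

```text
clock: 9.65
tool_pos: [0.4234, 0.2572, 0.2487]
eef_rot: [-0.124, 0.992, -0.001, -0.002]
contact_force: [-0.5, -0.6, -0.6]
opening: 0.745
finger_force: 0.0
```

```bash
python3 - <<'E'
from h import *
c=wsnap('w7');c1=load('w1');c2=load('w2')
P=[tri([(c1,*a),(c2,*b)]) for a,b in(((301.7,166.2),(299.7,81.4)),((375.9,185.5),(379,102.4)))];print(np.round(P,4))
for k,X in(((.4245,.258),P[0]),((.550,.290),P[1])): d=X[:2]-k;print(np.degrees(np.arctan2(d[1],d[0])),np.hypot(*d))
L=caps('w7','red');print(L,proj(c,(.4245,.258,.158)),r.get_state()['tool_pos'])
g=min(L,key=lambda v:np.hypot(*(np.array(v[:2])-proj(c,(.4245,.258,.158)))))
X=onz(c,*g[3:5],.157);print(X,go([X[0],X[1],.121],(-.2419,.9703)))
E
```

```text
[[0.4696 0.2688 0.1361]
 [0.5617 0.2455 0.14  ]]
13.462011000014858 0.04638376706410437
-75.25662475085774 0.04600733758215828
[[435.8, 198.2, 20.0, 435.9, 198.5, 36.8, 39.2], [317.8, 196.8, 25.2, 317.5, 196.6, 48.4, 48.9], [117.0, 31.2, 33.8, 114.6, 29.2, 27.3, 79.8]] [317.66467754 198.62189193] [0.42358611 0.25703163 0.24873167]
[0.42324393 0.2575513  0.157     ] (array([ -0.3,   0.7, 127.7]), [array([-0. , -0.2,  0.4]), array([ 3.000e-01, -1.000e-01, -1.796e+02])])
```

Everything is aligned, so I descend onto the red cage.

Call:
move_arm(
  targets=[
    [[0.75,0,0,40,0,0,0],[0.75,0,0,80,0,0,0],[0.75,0,0,105,0,0,0],[0.75,0,0,120,0,0,0],[0.75,0,0,128,0,0,0],[0.75,0,0,128,0,0,0]],
  ],
)

```text
clock: 10.45
tool_pos: [0.424, 0.2573, 0.1216]
eef_rot: [-0.12, 0.993, -0.0, -0.001]
contact_force: [-0.3, 0.2, 0.0]
opening: 0.749
finger_force: 0.0
```

Call:
move_arm(
  newtons=25,
  targets=[
    [[0.3,0,0,0,0,0,0],[0.3,0,0,0,0,0,0],[0.3,0,0,0,0,0,0],[0.3,0,0,0,0,0,0],[0.3,0,0,0,0,0,0],[0.3,0,0,0,0,0,0]],
  ],
)

```text
clock: 11.2
tool_pos: [0.4249, 0.2578, 0.1227]
eef_rot: [-0.121, 0.993, 0.0, 0.0]
contact_force: [-0.4, -0.5, 6.0]
opening: 0.442
finger_force: 25.0
```

Call:
move_arm(
  targets=[
    [[0.3,0,0,-10,0,0,0],[0.3,0,0,-30,0,0,0],[0.3,0,0,-50,0,0,0],[0.3,0,0,-75,0,0,0],[0.3,0,0,-100,0,0,0],[0.3,0,0,-120,0,0,0],[0.3,0,0,-120,0,0,0]],
  ],
)

```text
clock: 12.08
tool_pos: [0.4252, 0.2581, 0.2436]
eef_rot: [-0.121, 0.993, 0.001, 0.001]
contact_force: [-0.3, -0.3, -1.5]
opening: 0.436
finger_force: 25.0
```

```bash
python3 - <<'E'
from h import *
c=wsnap('w8');s=r.get_state();print(s['tool_pos'],s['contact_force'],s['finger_force'],s['opening'])
print(go([.4695,-.163,.245],(1,1)))
print(caps('w8','red'),proj(c,np.r_[s['tool_pos'][:2],s['tool_pos'][2]+.037]))
E
```

```text
[0.42458315 0.2575848  0.24254212] [-0.25657302  0.29659158 -1.30237261] 24.999794183968334 0.4411545685890944
(array([  57.2, -419.1,   -2.6]), [array([ 0. ,  0. , 58.9]), array([  -0. ,    0. , -121.1])])
[[317.4, 280.1, 50.7, 317.0, 263.3, 58.4, 106.3], [437.0, 196.6, 20.4, 436.9, 196.9, 37.4, 40.1], [112.0, 29.4, 32.2, 109.8, 27.7, 28.0, 74.6]] [315.83452686 286.82755451]
```

Call:
move_arm(
  targets=[
    [[0.3,57,-419,-3,0,0,59],[0.3,57,-419,-3,0,0,59],[0.3,57,-419,-3,0,0,59],[0.3,57,-419,-3,0,0,59],[0.3,57,-419,-3,0,0,59],[0.3,57,-419,-3,0,0,59],[0.3,57,-419,-3,0,0,59],[0.3,57,-419,-3,0,0,59],[0.3,57,-419,-3,0,0,59]],
  ],
)

```text
clock: 13.25
tool_pos: [0.469, -0.1619, 0.2443]
eef_rot: [0.384, 0.924, 0.0, -0.001]
contact_force: [-0.1, 0.7, -0.9]
opening: 0.439
finger_force: 25.0
```

```bash
python3 - <<'E'
from h import *
c=wsnap('w9');t=snap('top','top9');s=r.get_state();print(s['tool_pos'],s['contact_force'],s['finger_force'],s['opening'])
h=cv2.cvtColor(cv2.imread('pics/w9.png'),cv2.COLOR_BGR2HSV);print(caps('w9','yellow'),proj(c,(.54,-.164,.093)))
print(go([.4695,-.163,.0565],(1,1)))
E
```

```text
[ 0.46945101 -0.16088012  0.24471313] [ 0.71085666  1.26778958 -1.28656575] 25.00000477710273 0.4397866292597253
[[358.5, 357.5, 186.5, 401.8, 355.0, 11.1, 404.2], [426.5, 304.0, 31.5, 425.6, 304.3, 21.0, 59.9], [208.0, 304.0, 31.4, 208.7, 304.2, 20.8, 60.6], [368.5, 223.0, 18.8, 368.4, 221.4, 25.6, 34.3], [363.5, 196.0, 24.0, 362.4, 196.3, 33.5, 41.3], [637.5, 132.5, 14.6, 634.3, 131.2, 12.1, 29.5]] [364.90686894 230.67610298]
(array([ -1.9,  -1.5, 188.2]), [array([-0. , -0.1,  0. ]), array([   0.2,   -0. , -180. ])])
```

View pics/w9.png

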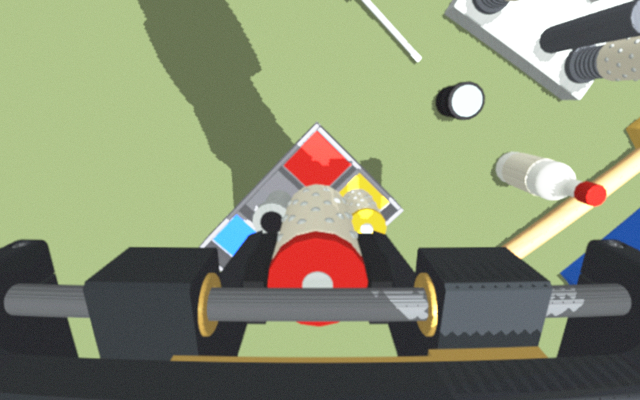

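The red cage is held upright, with the red mat corner at (318,160). The fingers close toward free space on both sides, so I lower it.

Call:
move_arm(
  targets=[
    [[0.3,-2,-1,50,0,0,0],[0.3,-2,-1,100,0,0,0],[0.3,-2,-1,140,0,0,0],[0.3,-2,-1,165,0,0,0],[0.3,-2,-1,178,0,0,0],[0.3,-2,-1,183,0,0,0],[0.3,-2,-1,185,0,0,0],[0.3,-2,-1,186,0,0,0],[0.3,-2,-1,186,0,0,0]],
  ],
)

```text
clock: 14.48
tool_pos: [0.4708, -0.165, 0.0598]
eef_rot: [0.384, 0.923, 0.0, 0.001]
contact_force: [0.4, 0.3, -1.3]
opening: 0.439
finger_force: 25.0
```

Call:
move_arm(
  targets=[
    [[0.3,0,0,0.8,0,0,0],[0.3,0,0,1.6,0,0,0],[0.3,0,0,2.2,0,0,0],[0.3,0,0,2.2,0,0,0]],
  ],
)

```text
clock: 14.98
tool_pos: [0.4705, -0.1649, 0.0577]
eef_rot: [0.384, 0.923, 0.0, 0.0]
contact_force: [-0.9, 0.9, 6.2]
opening: 0.442
finger_force: 25.0
```

Call:
move_arm(
  targets=[
    [[0.6,0,0,0,0,0,0],[0.6,0,0,0,0,0,0],[0.6,0,0,0,0,0,0],[0.6,0,0,-15,0,0,0],[0.6,0,0,-50,0,0,0],[0.6,0,0,-110,0,0,0],[0.75,0,0,-170,0,0,0],[0.75,0,0,-190,0,0,0],[0.75,0,0,-190,0,0,0]],
  ],
)

```text
clock: 16.1
tool_pos: [0.4713, -0.1652, 0.2493]
eef_rot: [0.384, 0.923, 0.0, 0.002]
contact_force: [0.1, -0.5, -0.6]
opening: 0.75
finger_force: 0.0
```

```bash
python3 - <<'E'
from h import *
c=wsnap('w10');s=r.get_state();print(s['tool_pos'],s['opening'])
L=caps('w10','red');print(L,proj(c,(.47,-.164,.093)))
print(go([.5498,.2895,.25],(.9703,.2419)))
E
```

```text
[ 0.47034683 -0.1648916   0.24777737] 0.7552341175978529
[[586.2, 186.6, 15.3, 586.6, 186.0, 21.4, 30.7], [316.0, 160.6, 33.6, 316.8, 161.8, 53.4, 61.3]] [315.35279533 176.10898283]
(array([266. , 376.9,  -2.3]), [array([ 0.1,  0.1, 30.9]), array([-1.000e-01,  1.000e-01, -1.491e+02])])
```

Call:
move_arm(
  targets=[
    [[0.75,266,377,-2,0,0,31],[0.75,266,377,-2,0,0,31],[0.75,266,377,-2,0,0,31],[0.75,266,377,-2,0,0,31],[0.75,266,377,-2,0,0,31],[0.75,266,377,-2,0,0,31],[0.75,266,377,-2,0,0,31],[0.75,266,377,-2,0,0,31],[0.75,266,377,-2,0,0,31],[0.75,266,377,-2,0,0,31]],
  ],
)

```text
clock: 17.4
tool_pos: [0.5496, 0.287, 0.248]
eef_rot: [0.617, 0.787, -0.002, 0.0]
contact_force: [-0.5, 0.0, 0.8]
opening: 0.749
finger_force: 0.0
```

```bash
python3 - <<'E'
from h import *
c=wsnap('w11');q=proj(c,(.5498,.2895,.158))
L=caps('w11','blue');print(L,q,r.get_state()['tool_pos'])
g=min(L,key=lambda v:np.hypot(*(np.array(v[:2])-q)))
X=onz(c,*g[3:5],.157);print(X,go([X[0],X[1],.121],(.9703,.2419)))
E
```

```text
[[317.7, 193.6, 25.4, 317.6, 193.5, 49.3, 49.5]] [316.52545763 195.70815014] [0.54983988 0.28673326 0.24844623]
[0.55024511 0.29112209 0.157     ] (array([  4.4,   1.7, 127.4]), [array([-0.1,  0.1, -0.3]), array([  0.2,   0.2, 179.7])])
```

Call:
move_arm(
  targets=[
    [[0.75,3,1,40,0,0,0],[0.75,3,1,80,0,0,0],[0.75,3,1,105,0,0,0],[0.75,3,1,120,0,0,0],[0.75,3,1,127,0,0,0],[0.75,3,1,127,0,0,0]],
  ],
)

```text
clock: 18.2
tool_pos: [0.5505, 0.2924, 0.1225]
eef_rot: [0.617, 0.787, 0.0, 0.0]
contact_force: [0.5, 0.2, 1.1]
opening: 0.75
finger_force: 0.0
```

Call:
move_arm(
  newtons=25,
  targets=[
    [[0.3,0,0,0,0,0,0],[0.3,0,0,0,0,0,0],[0.3,0,0,0,0,0,0],[0.3,0,0,0,0,0,0],[0.3,0,0,0,0,0,0],[0.3,0,0,0,0,0,0]],
  ],
)

```text
clock: 18.95
tool_pos: [0.55, 0.2929, 0.1225]
eef_rot: [0.616, 0.787, -0.0, -0.0]
contact_force: [-2.0, -0.3, 6.4]
opening: 0.439
finger_force: 24.9
```

Call:
move_arm(
  targets=[
    [[0.3,0,0,-10,0,0,0],[0.3,0,0,-30,0,0,0],[0.3,0,0,-50,0,0,0],[0.3,0,0,-75,0,0,0],[0.3,0,0,-100,0,0,0],[0.3,0,0,-125,0,0,0],[0.3,0,0,-125,0,0,0]],
  ],
)

```text
clock: 19.82
tool_pos: [0.5517, 0.2931, 0.249]
eef_rot: [0.617, 0.787, 0.002, 0.001]
contact_force: [0.3, 0.5, -2.3]
opening: 0.438
finger_force: 24.9
```

```bash
python3 - <<'E'
from h import *
s=r.get_state();print(s['tool_pos'],s['contact_force'],s['finger_force'],s['opening'])
print(go([.4705,-.299,.245],(1,-1)))
c5=load('w6');print(caps('w6','blue'),proj(c5,(.4705,-.299,.008)))
E
```

```text
[0.55165437 0.29311205 0.24897867] [ 0.27539204  0.50938448 -2.28862082] 24.886202929046704 0.4375956090058275
(array([-555.4, -220.6,    2.4]), [array([ 0.2, -0.2, 58.9]), array([   0.2,    0.3, -121.1])])
[[264.5, 266.7, 23.6, 265.1, 266.7, 31.5, 46.0], [597.7, 26.5, 49.1, 599.1, 26.4, 58.3, 101.0]] [263.05619657 263.81814374]
```

Call:
move_arm(
  targets=[
    [[0.3,-555,-221,2,0,0,59],[0.3,-555,-221,2,0,0,59],[0.3,-555,-221,2,0,0,59],[0.3,-555,-221,2,0,0,59],[0.3,-555,-221,2,0,0,59],[0.3,-555,-221,2,0,0,59],[0.3,-555,-221,2,0,0,59],[0.3,-555,-221,2,0,0,59],[0.3,-555,-221,2,0,0,59],[0.3,-555,-221,2,0,0,59]],
  ],
)

```text
clock: 21.08
tool_pos: [0.4667, -0.303, 0.2441]
eef_rot: [0.925, 0.38, -0.001, 0.0]
contact_force: [-0.1, -0.1, -2.0]
opening: 0.439
finger_force: 24.9
```

```bash
python3 - <<'E'
from h import *
c=wsnap('w12');s=r.get_state();print(s['tool_pos'],s['contact_force'],s['finger_force'],s['opening'])
print(go([.4705,-.3,.0575],(1,-1)))
E
```

```text
[ 0.46553049 -0.30781758  0.24451785] [-0.51736817 -5.1458893  -1.52628565] 24.888169678645085 0.44194421626638103
(array([ 10.1,  -2.8, 187. ]), [array([ 0.2,  0.3, -0.6]), array([  0.5,  -0.3, 179.3])])
```

View pics/w12.png

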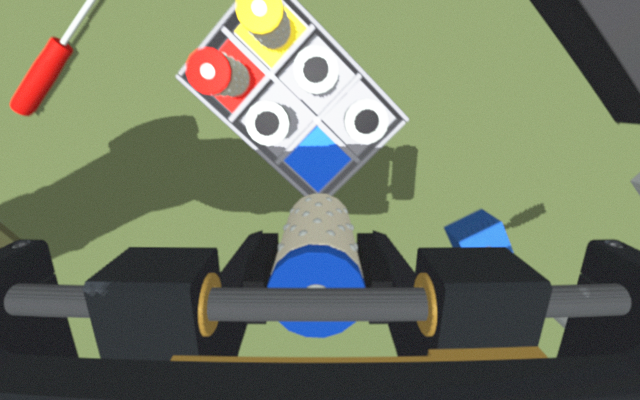

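```bash
python3 - <<'E'
from h import *
c=load('w12');t=info('top');s=info('side')
print('mat',proj(c,(.4705,-.3,.008)),[onz(c,*q,.008).round(4) for q in((318,193),(318,126),(352,157),(284,157),(318,158))])
print('rim corner',onz(c,318,198,.042))
print('gauge',onz(t,455,212,.05),onz(t,470,190,.19),tri([(t,470,186),(s,440,347)]))
st=r.get_state();print(st['tool_pos'],st['contact_force'],go([.4705,-.3,.0575]))
E
```

```text
mat [317.10090776 160.70382057] [array([ 0.4426, -0.3291,  0.008 ]), array([ 0.5005, -0.2719,  0.008 ]), array([ 0.5031, -0.3266,  0.008 ]), array([ 0.4458, -0.2686,  0.008 ]), array([ 0.4736, -0.2985,  0.008 ])]
rim corner [ 0.44515669 -0.32645134  0.042     ]
gauge [ 0.53112561 -0.50812331  0.05      ] [ 0.58552719 -0.52900978  0.19      ] [ 0.6049538  -0.53517447  0.17607957]
[ 0.46553049 -0.30781758  0.24451785] [-0.51736817 -5.1458893  -1.52628565] [ 10.1  -2.8 187. ]
```

Call:
move_arm(
  targets=[
    [[0.3,0,0,0,0,0,0],[0.3,0,0,0,0,0,0]],
  ],
)

```text
clock: 21.38
tool_pos: [0.4689, -0.2971, 0.2442]
eef_rot: [0.924, 0.383, -0.0, -0.001]
contact_force: [0.7, 0.5, -1.7]
opening: 0.441
finger_force: 24.9
```

The blue mat at (318,160) matches the plan, and red and yellow both stand on their own mats. The gauge stand is well clear. Lowering.

Call:
move_arm(
  targets=[
    [[0.3,0,3,50,0,0,0],[0.3,0,3,100,0,0,0],[0.3,0,3,140,0,0,0],[0.3,0,3,165,0,0,0],[0.3,0,3,178,0,0,0],[0.3,0,3,182,0,0,0],[0.3,0,3,184,0,0,0],[0.3,0,3,185,0,0,0],[0.3,0,3,185,0,0,0]],
  ],
)

```text
clock: 22.5
tool_pos: [0.4712, -0.3014, 0.0606]
eef_rot: [0.924, 0.382, 0.0, 0.0]
contact_force: [-0.1, -0.4, -2.2]
opening: 0.439
finger_force: 24.9
```

Call:
move_arm(
  targets=[
    [[0.3,0,0,0.8,0,0,0],[0.3,0,0,1.6,0,0,0],[0.3,0,0,1.6,0,0,0]],
  ],
)

```text
clock: 22.88
tool_pos: [0.4708, -0.3012, 0.0585]
eef_rot: [0.924, 0.382, 0.0, -0.0]
contact_force: [0.5, 0.8, -1.3]
opening: 0.438
finger_force: 24.9
```

Call:
move_arm(
  targets=[
    [[0.3,0,0,0.7,0,0,0],[0.3,0,0,1.4,0,0,0],[0.3,0,0,1.4,0,0,0]],
  ],
)

```text
clock: 23.25
tool_pos: [0.4709, -0.3013, 0.0575]
eef_rot: [0.924, 0.382, 0.0, 0.0]
contact_force: [-0.6, -0.5, 4.5]
opening: 0.438
finger_force: 24.8
```

Call:
move_arm(
  targets=[
    [[0.6,0,0,0,0,0,0],[0.6,0,0,0,0,0,0],[0.6,0,0,0,0,0,0],[0.6,0,0,-15,0,0,0],[0.6,0,0,-50,0,0,0],[0.6,0,0,-110,0,0,0],[0.6,0,0,-170,0,0,0],[0.6,0,0,-220,0,0,0],[0.6,0,0,-220,0,0,0],[0.6,0,0,-220,0,0,0]],
  ],
)

```text
clock: 24.5
tool_pos: [0.4704, -0.3006, 0.2771]
eef_rot: [0.924, 0.382, 0.0, -0.0]
contact_force: [0.2, -0.0, -0.6]
opening: 0.597
finger_force: 0.0
```

```bash
python3 - <<'E'
from h import *
w=wsnap('w13');snap('wrist','w13');snap('side','s13')
H=np.zeros((600,800,3),np.uint8);a=cv2.imread('pics/w13.png')[:250,120:520];b=cv2.imread('pics/s13.png')[120:340,220:460]
H[:250,:400]=a;b=cv2.resize(b,None,fx=1.55,fy=1.55);H[255:255+b.shape[0],:b.shape[1]]=b
cv2.imwrite('pics/f13.png',H)
E
```

```text
(no output)
```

View pics/f13.png

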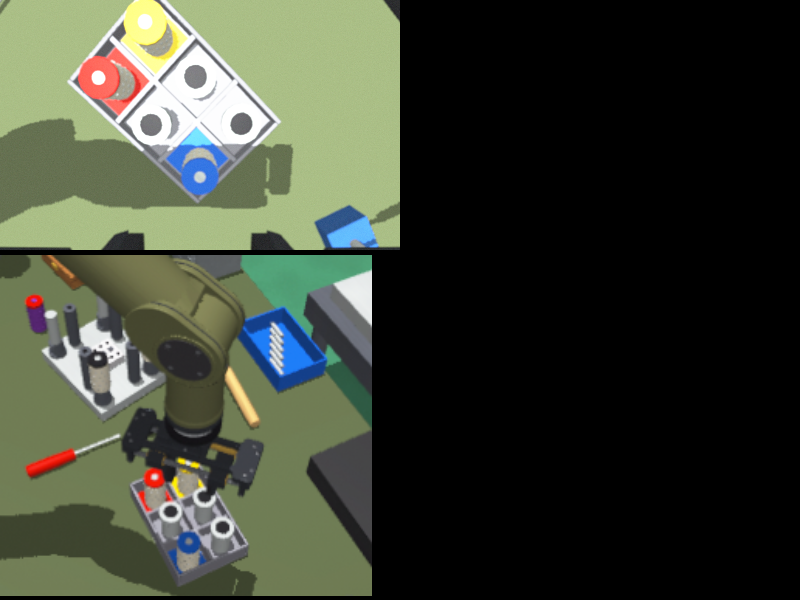

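All three cages stand upright on their own mats, with red at (99,78), yellow at (145,22) and blue at (200,176) in the crop. The bushes are in place and the arm is clear.

```bash
python3 -c "
from plant import r
print(r.finish_job())"
```

```text
the job is handed in; nothing more can be done
None
```

The red, blue and yellow cages now stand upright on the mats of their own colours, each lowered until it touched before release. The job was handed in about 25 s into the 70 s limit, with the arm clear. The final pictures show the bushes in place and nothing knocked over, though the arm hid one black-capped cage and the oil bottle.

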